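Tip the glass balls from the slide-lid box into the tub

TASK

Bring the small wooden slide-lid box of glass balls to the bare plywood board, gripping it end to end so that one finger presses on the lid's front lip and keeps the loose lid shut all the way, and stand it there. Then slide the lid right off and leave it lying on the board, pick up the open box and tip all four balls into the plastic tub, spilling none. Stand the empty box upright on the board again, clear of the lid, and leave the other things on the table alone.

Things in the scene. Friction and masses are not known exactly. Their poses are not given: they have to be found in the camera images.
- box_mid (a point): Slide-lid box, pale wood: 64 long (x) x 62 wide (y) x 37 mm high, side walls 7 mm, about 90 g. Point: its centre, 18.5 mm above its underside; z up, +x to its pouring front. Back (-x) and side walls are upright and flat. Lid shut, it is 68 mm long from back wall to lid lip, and 54 mm high with the lid's finger strip. The lid runs in a groove in each side wall and slides out towards +x only; no latch.
- box_rim (a point): Middle of the box's pouring rim: 28 mm ahead of the box's centre, 28 mm above its underside. Between the side walls the front is a ramp, rising at 40 degrees from the inner floor to this rim. With the lid off, the balls roll out over it when the box is tipped front-down by 60 degrees or more (65 to 80 is sure). Axes as the box.
- lid_strip (a point): Loose lid: wooden panel 60 x 52 x 4 mm, about 25 g, with a dark finger strip across its top near the front, 10 (x) x 36 (y) x 22 mm high. Point: the strip's centre, 15 mm above the panel's underside; +x is the way it slides out. Shut, it lies 12 mm ahead of and 24.5 mm above the box's centre. The panel is clear of the grooves (1 mm play) after 62 mm, and slides with 0.1 to 0.2 N. Laid down, it rests on lip and rear edge.
- lid_lip (a point): Middle of the outer face of the lid's drop lip, 24 mm ahead of the strip's centre and 17.5 mm below it. The lip, 4 mm thick, 62 wide (y), 23 mm high (z), hangs down in front of the box; shut, it bears on the front ends of the box's side walls, so squeezing it and the back wall together holds the lid shut. Axes as the lid.
- ball1_center (a point): Glass ball 1 of 4, alike, green glass, 18 mm across, 10 g; this point is its centre. It starts in the box, under the lid.
- ball2_center (a point): Glass ball 2 of 4, alike, green glass, 18 mm across, 10 g; this point is its centre. It starts in the box, under the lid.
- ball3_center (a point): Glass ball 3 of 4, alike, green glass, 18 mm across, 10 g; this point is its centre. It starts in the box, under the lid.
- ball4_center (a point): Glass ball 4 of 4, alike, green glass, 18 mm across, 10 g; this point is its centre. It starts in the box, under the lid.
- tub: The target: an open rectangular tub of translucent blue plastic, 180 (its x) x 140 (y) x 75 mm high, walls and floor 4 mm, 350 g, standing loose on the table. Origin: centre of its underside, z up.
- board_top (a point): The bare plywood work board, fixed to the table: 280 (its x) x 190 (y) x 12 mm. This point is the centre of its top face, 12 mm above the table, z up.
- jar1: Bystander: glass frit jar with white cap, 57 mm across, 105 mm high. Origin: centre of its underside.
- jar2: Bystander: glass frit jar with white cap, 57 mm across, 105 mm high. Origin: centre of its underside.
- jar3: Bystander: glass frit jar with white cap, 57 mm across, 105 mm high. Origin: centre of its underside.
- coffee: Bystander: paper coffee cup with black lid, 80 mm across, 116 mm high. Origin: centre of its underside.
- mixcup: Bystander: white plastic cup, 68 mm across, 75 mm high. Origin: centre of its underside.
- pliers: Bystander: red-handled pliers lying flat, 180 mm long along its x, 75 mm wide, 16 mm high. Origin: under its middle.
- brush: Bystander: brush lying flat along its x, about 200 mm long. Origin: under its middle.
There are look-alikes about, which are no part of the job. What is shaped like the part that bears lid_strip but blue or red is not meant.

How it is judged (in metres and radians):
On the way, in this order (a step that is already met when the one before it is completed fails the run):
1. the box is lifted, one finger on the box and one on its shut lid (height (world z) of box_mid above 0.055 m and x of lid_strip in the frame of box_mid between 0.006 and 0.018 m and y of lid_strip in the frame of box_mid between -0.004 and 0.004 m and z of lid_strip in the frame of box_mid between 0.02 and 0.029 m and contact force between the fingers and lid above 1 N and contact force between the fingers and box above 1 N), for 0.3 s.
2. the box stands upright on the board with its lid still shut and the balls inside (x of box_mid in the frame of board_top between -0.14 and 0.14 m and y of box_mid in the frame of board_top between -0.095 and 0.095 m and z of box_mid in the frame of board_top between 0.012 and 0.026 m and angle between box_mid's own z axis and vertical below 0.12 rad and x of lid_strip in the frame of box_mid between 0.006 and 0.018 m and y of lid_strip in the frame of box_mid between -0.004 and 0.004 m and z of lid_strip in the frame of box_mid between 0.02 and 0.029 m and x of ball1_center in the frame of box_mid between -0.034 and 0.034 m and y of ball1_center in the frame of box_mid between -0.031 and 0.031 m and z of ball1_center in the frame of box_mid between -0.02 and 0.03 m and x of ball2_center in the frame of box_mid between -0.034 and 0.034 m and y of ball2_center in the frame of box_mid between -0.031 and 0.031 m and z of ball2_center in the frame of box_mid between -0.02 and 0.03 m and x of ball3_center in the frame of box_mid between -0.034 and 0.034 m and y of ball3_center in the frame of box_mid between -0.031 and 0.031 m and z of ball3_center in the frame of box_mid between -0.02 and 0.03 m and x of ball4_center in the frame of box_mid between -0.034 and 0.034 m and y of ball4_center in the frame of box_mid between -0.031 and 0.031 m and z of ball4_center in the frame of box_mid between -0.02 and 0.03 m), for 0.2 s.
3. the lid is slid right off the box, which still stands on the board with the balls in it (x of box_mid in the frame of board_top between -0.14 and 0.14 m and y of box_mid in the frame of board_top between -0.095 and 0.095 m and z of box_mid in the frame of board_top between 0.012 and 0.026 m and angle between box_mid's own z axis and vertical below 0.12 rad and x of lid_strip in the frame of box_mid above 0.068 m and x of ball1_center in the frame of box_mid between -0.034 and 0.034 m and y of ball1_center in the frame of box_mid between -0.031 and 0.031 m and z of ball1_center in the frame of box_mid between -0.02 and 0.03 m and x of ball2_center in the frame of box_mid between -0.034 and 0.034 m and y of ball2_center in the frame of box_mid between -0.031 and 0.031 m and z of ball2_center in the frame of box_mid between -0.02 and 0.03 m and x of ball3_center in the frame of box_mid between -0.034 and 0.034 m and y of ball3_center in the frame of box_mid between -0.031 and 0.031 m and z of ball3_center in the frame of box_mid between -0.02 and 0.03 m and x of ball4_center in the frame of box_mid between -0.034 and 0.034 m and y of ball4_center in the frame of box_mid between -0.031 and 0.031 m and z of ball4_center in the frame of box_mid between -0.02 and 0.03 m), for 0.1 s.
4. the box is tipped (by more than 45 degrees) over the tub (angle between box_mid's own z axis and vertical above 0.79 rad and horizontal distance between box_mid and tub below 0.16 m), for 0.1 s.
At the end, for the whole second after the job is handed in: All four balls in the level tub; the box upright (7 degrees), standing on the board with its centre over it; the lid at rest flat on the board, the strip at most 10 mm past the board's edge and 55 mm or more from the box's centre (x of ball1_center in the frame of tub between -0.088 and 0.088 m and y of ball1_center in the frame of tub between -0.068 and 0.068 m and z of ball1_center in the frame of tub between 0 and 0.07 m and x of ball2_center in the frame of tub between -0.088 and 0.088 m and y of ball2_center in the frame of tub between -0.068 and 0.068 m and z of ball2_center in the frame of tub between 0 and 0.07 m and x of ball3_center in the frame of tub between -0.088 and 0.088 m and y of ball3_center in the frame of tub between -0.068 and 0.068 m and z of ball3_center in the frame of tub between 0 and 0.07 m and x of ball4_center in the frame of tub between -0.088 and 0.088 m and y of ball4_center in the frame of tub between -0.068 and 0.068 m and z of ball4_center in the frame of tub between 0 and 0.07 m and x of box_mid in the frame of board_top between -0.14 and 0.14 m and y of box_mid in the frame of board_top between -0.095 and 0.095 m and z of box_mid in the frame of board_top between 0.012 and 0.026 m and angle between box_mid's own z axis and vertical below 0.12 rad and x of lid_strip in the frame of board_top between -0.15 and 0.15 m and y of lid_strip in the frame of board_top between -0.105 and 0.105 m and z of lid_strip in the frame of board_top between -0.002 and 0.04 m and horizontal distance between lid_strip and box_mid above 0.055 m and (angle between lid_strip's own z axis and vertical below 0.6 rad or angle between lid_strip's own z axis and vertical above 2.5 rad) and angle between tub's own z axis and vertical below 0.1 rad and linear speed of each of box, lid below 0.02 m/s); the robot touches nothing.
It fails at once if the box is in the air with its lid on but no finger on the lid (height (world z) of box_mid above 0.06 m and (x of lid_strip in the frame of box_mid between 0.006 and 0.018 m and y of lid_strip in the frame of box_mid between -0.004 and 0.004 m and z of lid_strip in the frame of box_mid between 0.02 and 0.029 m) and contact force between the fingers and lid below 0.05 N).
It fails at once if the box is in the air with its lid partly slid open (height (world z) of box_mid above 0.06 m and (x of lid_strip in the frame of box_mid between 0.022 and 0.068 m and y of lid_strip in the frame of box_mid between -0.02 and 0.02 m and z of lid_strip in the frame of box_mid between 0.01 and 0.04 m)).
It fails at once if a ball is spilled: low, and outside both the box and the tub ((height (world z) of ball1_center below 0.05 m and not (x of ball1_center in the frame of box_mid between -0.034 and 0.034 m and y of ball1_center in the frame of box_mid between -0.031 and 0.031 m and z of ball1_center in the frame of box_mid between -0.02 and 0.03 m) and (x of ball1_center in the frame of tub above 0.09 m or x of ball1_center in the frame of tub below -0.09 m or y of ball1_center in the frame of tub above 0.07 m or y of ball1_center in the frame of tub below -0.07 m)) or (height (world z) of ball2_center below 0.05 m and not (x of ball2_center in the frame of box_mid between -0.034 and 0.034 m and y of ball2_center in the frame of box_mid between -0.031 and 0.031 m and z of ball2_center in the frame of box_mid between -0.02 and 0.03 m) and (x of ball2_center in the frame of tub above 0.09 m or x of ball2_center in the frame of tub below -0.09 m or y of ball2_center in the frame of tub above 0.07 m or y of ball2_center in the frame of tub below -0.07 m)) or (height (world z) of ball3_center below 0.05 m and not (x of ball3_center in the frame of box_mid between -0.034 and 0.034 m and y of ball3_center in the frame of box_mid between -0.031 and 0.031 m and z of ball3_center in the frame of box_mid between -0.02 and 0.03 m) and (x of ball3_center in the frame of tub above 0.09 m or x of ball3_center in the frame of tub below -0.09 m or y of ball3_center in the frame of tub above 0.07 m or y of ball3_center in the frame of tub below -0.07 m)) or (height (world z) of ball4_center below 0.05 m and not (x of ball4_center in the frame of box_mid between -0.034 and 0.034 m and y of ball4_center in the frame of box_mid between -0.031 and 0.031 m and z of ball4_center in the frame of box_mid between -0.02 and 0.03 m) and (x of ball4_center in the frame of tub above 0.09 m or x of ball4_center in the frame of tub below -0.09 m or y of ball4_center in the frame of tub above 0.07 m or y of ball4_center in the frame of tub below -0.07 m))).
It fails at once if another thing on the table is pushed more than 40 mm or knocked over (distance of any of jar1, jar2, jar3, coffee, mixcup, pliers, brush from where it was at the start of the episode above 0.04 m or angle between any of jar1, jar2, jar3, coffee, mixcup's own z axis and vertical above 0.5 rad).
It fails at once if the tub is pushed more than 60 mm (distance of tub from where it was at the start of the episode above 0.06 m).
It also fails if it takes over 70 s, if anything falls off the work surface, if the arm or the gripper's body presses on something with over 40 N, if the wrist force passes 120 N, or if a joint passes its speed limit or range.

ROBOT

A 6-joint arm with a two-finger parallel gripper is mounted at the origin on the work surface. World frame = base frame: x ahead of the robot, y to its left, z up, the work surface at z = 0. Lengths are in m, angles in degrees, forces in N, time in s.
With the tool pointing down it reaches from about 0.3 to 0.85 m from the base axis. Payload 4.2 kg.
Tool frame: the origin (TCP) lies at the very end of the fingers, on their centre line; the grasp point (between the pads) lies 19 mm behind it; z points along the fingers, x is the direction in which the jaws open and shut, and the axes are right-handed (so a half turn about z gives the same grasp; the last joint's range is limited). The gripper opens to 91 mm and grips with 3 to 60 N. Pads are 32 mm wide; open, the fingers measure 118 mm over their backs; the gripper's body (76 mm by 178 mm) begins 60 mm behind the grasp point.
Start: joints at [74.083, 18.312, 89.639, -0, 72.044, -1.146], TCP at [0.147, 0.556, 0.214] pointing down, gripper open.
Joint ranges: [-177.97, 177.97], [-48.28, 115.42], [12.27, 149.76], [-77.06, 257.06], [2.81, 150.46], [-146.56, 146.56]. Speed limits (degrees/s): [147.25, 147.25, 180, 180, 180, 180].

INTERFACE

Orientations are given as [roll, pitch, yaw] about the fixed x, y, z axes, in that order (R = Rz(yaw) Ry(pitch) Rx(roll)).
In Python, from workcell import manip gives the robot as it stands. Calls block until the motion is done:
- manip.move_pose(position, orientation): joint-space move of the TCP to a pose.
- manip.move_linear(position, frame=None, v=0.15, force_limit=None): straight line of the TCP; frame=None keeps the orientation; v is the mean speed in m/s. With force_limit (N) it stops when the force on the tool has changed by that much, and returns True; else False.
- manip.set_joints(angles): joint-space move.
- manip.gripper_to(opening, effort=None): finger opening in m; effort is the grip in N (None keeps the last); returns when the fingers have stopped.
- manip.hold(seconds).
- manip.ik(position, orientation): joint angles nearest the present ones, or None.
- manip.sense(): the state.
- manip.grab_frame(name): name is "side" or "top" or "wrist"; returns the picture (400x640x3 uint8, red, green, blue); there is no depth.
- manip.camera_info(name): a dict with "fx", "fy", "cx", "cy" (pixels), "R" (3x3) and "t" (3): a world point X has camera coordinates R X + t. Camera axes: x right, y down, z forward; pixel columns grow to the right and rows downward; lengths in m; the calibration is good to about 2 mm. A picture is of the moment at which its call begins: read the wrist's pose just before it. camera_info takes no time and is no camera call; for the wrist camera it gives the pose at the moment of the call.
A pose or a line that the arm cannot do raises manip.Unreachable and nothing moves.
- manip.hand_in(): hands the job in, once; it reports no verdict.
Trained networks look in the newest picture that a camera, given by its name, has taken for a name from the list of things; names that differ only in an ending like _2 or _b are one class to them, and where a whole thing is asked for, a point or a joint stands for the part that bears it (a point fixed in the world has none). Each returns a list of dicts, best first, with "score" (0 to 1); they miss things now and then, are a little off and sometimes report something else, mostly with a low value. They report only what shows in the picture. A call takes as long as a camera call. They do not tell look-alikes from the thing itself.
- manip.search_frame(camera, label): "rect" ([left, top, right, bottom] as shares, 0 to 1, of the picture: columns of its width, rows of its height, round what is visible of it).
- manip.cut_out(camera, label): "region" (400x640 bool, what is visible of it) and "rect" ([left, top, right, bottom] as shares, 0 to 1, of the picture: columns of its width, rows of its height, round what is visible of it).
The state is a dict: "time_s": time; "qpos": joint angles; "joint_velocities": joint speeds; "joint_torque": joint torques, N m; "tool_pos": TCP position; "tcp_rot": TCP orientation; "ft_force": force on the tool from outside, world axes, zero at the start; "ft_torque": the same for the moment, N m; "grip_width": finger opening in m.
Only numpy, scipy, OpenCV 4.12 (cv2) and the standard library are available. Lean on these libraries where they do the work, as an engineer would, in place of code of your own. Each camera call takes 0.05 s, during which the arm holds its last target.

## Working session

There is one attempt and no reset: what is moved stays moved. The work goes in short steps, each a Python script; the robot and the scene stay as the last script left them, time stands still between calls to the robot, and variables do not carry over. Pictures are saved under pics/ and viewed, and the job is handed in when it is done.

```bash
mkdir -p pics; ls; python3 - <<'E'
from workcell import manip
import cv2
print(manip.sense())
for n in ["side","top","wrist"]:
    i=manip.camera_info(n)
    im=manip.grab_frame(n); cv2.imwrite(f"pics/a_{n}.png",im[:,:,::-1]); print(n,i)
E
```

```text
pics
{'time_s': 0.0, 'qpos': array([ 7.40827292e+01,  1.83511039e+01,  8.97052461e+01,  7.68383148e-04,
        7.20400222e+01, -1.14533588e+00]), 'joint_velocities': array([-0.00868772, -0.06129333,  0.02896566,  0.03417406,  0.03365474,
       -0.03032345]), 'joint_torque': array([ 3.86851734e-04, -4.12472177e+01, -2.31971633e+01,  7.27608288e-02,
        4.57893033e-02, -1.48570421e-04]), 'tool_pos': array([0.14646826, 0.55554147, 0.21313349]), 'tcp_rot': array([-1.79997343e+02,  9.63383002e-02,  7.52278297e+01]), 'ft_force': array([ 0.04111015, -0.22686849,  0.00832831]), 'ft_torque': array([ 0.0172145 , -0.0541515 , -0.04123313]), 'grip_width': 0.09134470461821363}
side {'fx': 503.88318238109986, 'fy': 503.88318238109986, 'cx': 319.6392598536697, 'cy': 207.84081000787003, 'R': array([[ 0.88127933, -0.47238966,  0.01395541],
       [-0.25775536, -0.50519386, -0.8236148 ],
       [ 0.39611731,  0.72223762, -0.56697787]]), 't': array([-0.46779933,  0.18621418,  1.23466365])}
top {'fx': 459.453730519266, 'fy': 459.453730519266, 'cx': 311.33714466013413, 'cy': 200.24671345245704, 'R': array([[-7.59810973e-02, -9.97109249e-01, -1.32130065e-04],
       [-9.72210921e-01,  7.41132370e-02, -2.22065652e-01],
       [ 2.21433508e-01, -1.67443336e-02, -9.75031707e-01]]), 't': array([0.01578454, 0.51313858, 1.47279366])}
wrist {'fx': 317.61284959597486, 'fy': 317.61284959597486, 'cx': 322.6310412493001, 'cy': 199.29641425545557, 'R': array([[ 0.25521223,  0.96688269, -0.00213868],
       [ 0.93275937, -0.24562158,  0.26387497],
       [ 0.25461083, -0.069339  , -0.96455452]]), 't': array([-0.57282982, -0.02974557,  0.39085622])}
```

View pics/a_side.png

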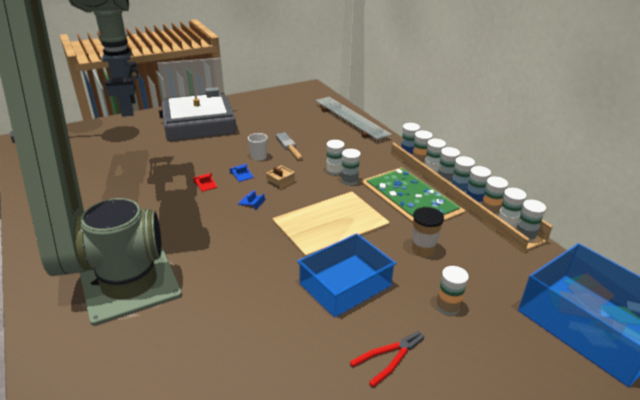

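View pics/a_top.png

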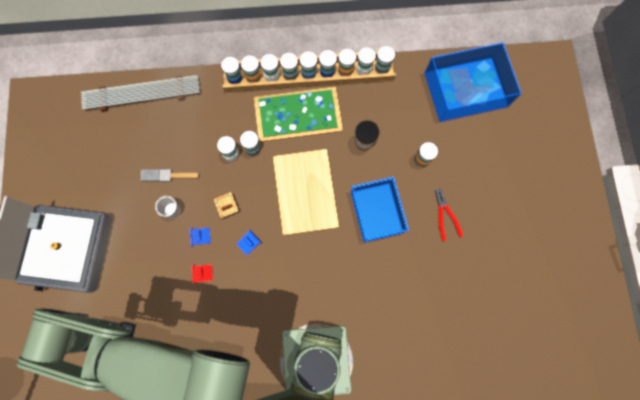

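View pics/a_wrist.png

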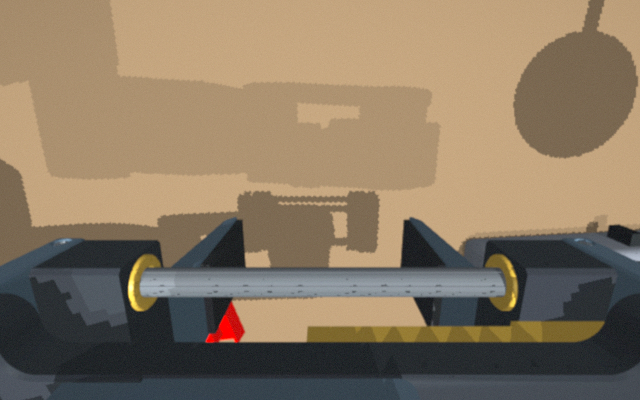

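The top view shows the wooden box at (226,205). The look-alike loose lids are blue at (200,237) and (249,242), and red at (202,273). The bare board is at (306,190) and the small tub at (379,210), with a big blue crate at (472,82). Next I'll take close crops and measure.

```bash
cat > h.py <<'E'
import numpy as np, cv2
from workcell import manip
def ray(n,u,v,z,info=None):
    i=info or manip.camera_info(n)
    d=i["R"].T@np.array([(u-i["cx"])/i["fx"],(v-i["cy"])/i["fy"],1.])
    c=-i["R"].T@i["t"]
    return c+d*(z-c[2])/d[2]
def proj(n,X,info=None):
    i=info or manip.camera_info(n)
    p=i["R"]@np.asarray(X,float)+i["t"]
    return np.array([i["fx"]*p[0]/p[2]+i["cx"], i["fy"]*p[1]/p[2]+i["cy"]])
def snap(n,f,crop=None,k=1):
    i=manip.camera_info(n)
    im=manip.grab_frame(n)[:,:,::-1].copy()
    o=im
    if crop: a,b,c,d=crop; o=im[b:d,a:c]
    if k!=1: o=cv2.resize(o,None,fx=k,fy=k,interpolation=cv2.INTER_CUBIC)
    cv2.imwrite("pics/"+f,o)
    return im,i
E
python3 - <<'E'
from h import *
a=cv2.imread("pics/a_top.png");s=cv2.imread("pics/a_side.png")
A=cv2.resize(a[180:260,180:290],None,fx=5,fy=5,interpolation=3);S=cv2.resize(s[150:220,190:310],None,fx=5,fy=5,interpolation=3)
cv2.imwrite("pics/c_top.png",A);cv2.imwrite("pics/c_side.png",S)
for n,u,v,z in [("top",226,205,.04),("side",280,177,.04),("top",306,190,.012),("top",379,210,.0),("side",347,272,.04)]:
    print(n,u,v,ray(n,u,v,z))
manip.grab_frame("top");manip.grab_frame("side")
for l in ["box_mid","lid_strip","tub","jar1","coffee","mixcup","pliers","brush"]:
  for n in ["top","side"]:
    for d in manip.search_frame(n,l)[:4]:
        r=np.array(d["rect"])*[640,400,640,400]
        c=((r[0]+r[2])/2,(r[1]+r[3])/2)
        print(l,n,round(d["score"],2),r.round(0),ray(n,*c,0.03).round(3))
E
```

```text
top 226 205 [0.52233988 0.26382335 0.04      ]
side 280 177 [0.51377338 0.2331494  0.04      ]
top 306 190 [ 0.56079033 -0.0084343   0.012     ]
top 379 210 [ 0.47390581 -0.25393314  0.        ]
side 347 272 [ 0.47352308 -0.24614703  0.04      ]
box_mid side 0.52 [281. 165. 291. 185.] [0.543 0.251 0.03 ]
box_mid side 0.45 [325. 141. 341. 177.] [0.729 0.275 0.03 ]
box_mid side 0.36 [349. 329. 425. 385.] [ 0.42  -0.496  0.03 ]
lid_strip top 0.81 [192. 267. 213. 284.] [0.295 0.35  0.03 ]
lid_strip top 0.77 [191. 232. 211. 245.] [0.417 0.352 0.03 ]
lid_strip top 0.67 [239. 229. 259. 254.] [0.394 0.194 0.03 ]
lid_strip top 0.66 [220. 193. 233. 217.] [0.524 0.263 0.03 ]
lid_strip side 0.82 [228. 164. 248. 180.] [0.413 0.337 0.03 ]
lid_strip side 0.75 [266. 167. 286. 183.] [0.514 0.264 0.03 ]
lid_strip side 0.73 [239. 191. 265. 206.] [0.396 0.174 0.03 ]
lid_strip side 0.49 [193. 173. 214. 189.] [0.297 0.334 0.03 ]
tub top 0.74 [348. 178. 412. 245.] [ 0.463 -0.251  0.03 ]
tub side 0.67 [301. 234. 394. 317.] [ 0.473 -0.248  0.03 ]
tub side 0.67 [269. 169. 293. 188.] [0.52 0.24 0.03]
jar1 top 
[... 290 characters left out ...]
.56 [327. 140. 342. 175.] [0.738 0.279 0.03 ]
coffee top 0.84 [358. 126. 380. 148.] [ 0.729 -0.243  0.03 ]
coffee side 0.93 [410. 207. 443. 257.] [ 0.755 -0.197  0.03 ]
coffee side 0.25 [300. 232. 394. 316.] [ 0.476 -0.242  0.03 ]
mixcup top 0.83 [156. 195. 182. 218.] [0.534 0.458 0.03 ]
mixcup side 0.57 [249. 133. 268. 158.] [0.542 0.478 0.03 ]
pliers top 0.79 [434. 189. 462. 242.] [ 0.432 -0.479  0.03 ]
pliers side 0.98 [350. 331. 425. 384.] [ 0.42  -0.497  0.03 ]
brush top 0.66 [144. 172. 197. 183.] [0.637 0.452 0.03 ]
brush top 0.35 [219. 193. 237. 218.] [0.522 0.258 0.03 ]
brush side 0.71 [326. 140. 344. 176.] [0.738 0.279 0.03 ]
brush side 0.53 [276. 131. 304. 159.] [0.642 0.431 0.03 ]
```

View pics/c_top.png

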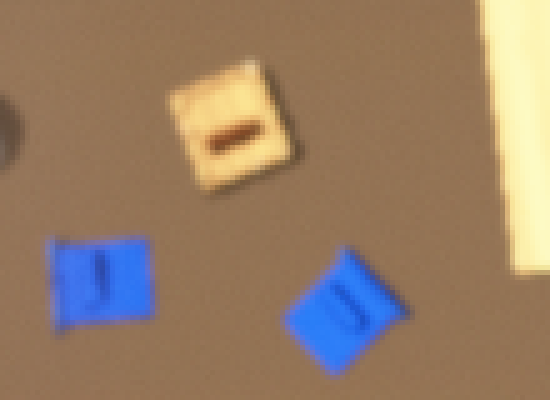

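View pics/c_side.png

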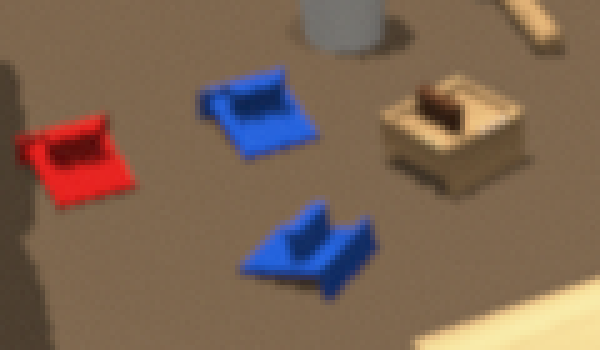

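```bash
python3 - <<'E'
from h import *
from scipy.spatial.transform import Rotation as Ro
s=manip.sense(); R=Ro.from_euler('xyz',s['tcp_rot'],degrees=True).as_matrix(); p=s['tool_pos']
i=manip.camera_info("wrist"); c=-i['R'].T@i['t']
print("cam in tool",R.T@(c-p), "\n",R.T@i['R'].T)
# board corners from top: mask
a=cv2.imread("pics/a_top.png"); h=cv2.cvtColor(a,cv2.COLOR_BGR2HSV)
t=manip.camera_info("top")
def corners(mask,z,x0,y0,x1,y1):
    m=np.zeros_like(mask);m[y0:y1,x0:x1]=mask[y0:y1,x0:x1]
    cs,_=cv2.findContours(m,0,2); cc=max(cs,key=cv2.contourArea)
    P=np.array([ray("top",u,v,z,t)[:2] for u,v in cc[:,0,:]])
    r=cv2.minAreaRect((P*1000).astype(np.float32)); return r, cc[:,0,:].min(0),cc[:,0,:].max(0)
print(h[190,306],h[240,306])
print("board",corners(((h[...,2]>150)&(h[...,0]>10)&(h[...,0]<35)).astype(np.uint8),.012,265,140,345,245))
# tub
for v in (1,2): pass
m=((h[...,0]>100)&(h[...,0]<125)&(h[...,1]>150)).astype(np.uint8)
print("tub z.075",corners(m,.075,340,170,420,250)[0],"z0",corners(m,.0,340,170,420,250)[0])
b=a.copy(); A=cv2.resize(b[130:260,260:430],None,fx=4.5,fy=4.5,interpolation=3); cv2.imwrite("pics/c_tub.png",A)
E
```

```text
cam in tool [-0.00115408 -0.07430268 -0.17039948] 
 [[ 9.99999800e-01 -1.03345501e-04 -6.23790456e-04]
 [ 2.64309562e-04  9.64545735e-01  2.63915623e-01]
 [ 5.74399931e-04 -2.63915735e-01  9.64545569e-01]]
[ 26  79 252] [ 15 109 148]
board (((559.2034912109375, -3.0293045043945312), (295.03521728515625, 206.08482360839844), 3.835923671722412), array([271, 147], dtype=int32), array([340, 236], dtype=int32))
tub z.075 ((463.89373779296875, -240.69688415527344), (187.2301483154297, 149.79928588867188), 8.870074272155762) z0 ((478.6368103027344, -253.05641174316406), (196.75050354003906, 157.4163360595703), 8.870075225830078)
```

View pics/c_tub.png

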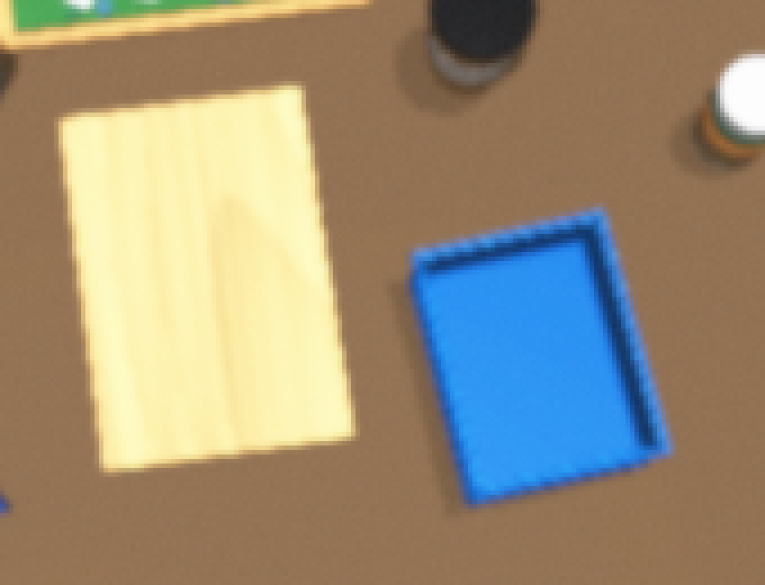

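```bash
python3 - <<'E'
from h import *
t=manip.camera_info("top")
f=lambda pts,o,k,z:np.array([ray("top",u/k+o[0]-.5,v/k+o[1]-.5,z,t)[:2] for u,v in pts])
b=f([(168,95),(262,60),(298,155),(205,192)],(180,180),5,.037)
print(b,b.mean(0)); 
for i,j in [(0,3),(1,2)]: d=b[j]-b[i]; print(np.degrees(np.arctan2(d[1],d[0])),np.linalg.norm(d))
b=f([(58,118),(302,86),(355,437),(102,472)],(260,130),4.5,.012)
print("board",b.round(3).tolist(),b.mean(0))
for i,j in [(3,0),(2,1),(1,0),(2,3)]: d=b[j]-b[i]; print(np.degrees(np.arctan2(d[1],d[0])),np.linalg.norm(d))
b=f([(414,252),(602,210),(670,452),(472,504)],(260,130),4.5,.075)
print("tub",b.round(3).tolist(),b.mean(0))
for i,j in [(3,0),(2,1),(1,0),(2,3)]: d=b[j]-b[i]; print(np.degrees(np.arctan2(d[1],d[0])),np.linalg.norm(d))
manip.move_pose([0.522,0.262,0.22],[180,0,22])
print(manip.sense()['qpos'],manip.sense()['time_s'])
snap("wrist","w1.png")
E
```

```text
[[0.54883398 0.30704046]
 [0.56837779 0.24275375]
 [0.50077104 0.22110821]
 [0.48022861 0.28424481]] [0.52455285 0.26378681]
-161.61979004539126 0.07229341863196587
-162.24658143528762 0.07098734474799277
board [[0.693, 0.1], [0.705, -0.092], [0.425, -0.108], [0.413, 0.083]] [ 0.55910058 -0.00427911]
3.4625433898143596 0.2811436542488817
3.391324032908541 0.280782015495462
93.49133793401695 0.1923496581432816
93.59937301763608 0.19200116595818875
tub [[0.549, -0.16], [0.57, -0.301], [0.386, -0.329], [0.36, -0.183]] [ 0.46632261 -0.24343929]
7.137107428709356 0.19049486160087373
8.654680786997922 0.18589390792260918
98.58161628728998 0.14347614635834463
100.33277763654371 0.1485847346700006
[2.56095091e+01 1.89211940e+01 8.78507096e+01 2.76433284e-02
 7.32323470e+01 3.52402140e+00] 2.7917
```

View pics/w1.png

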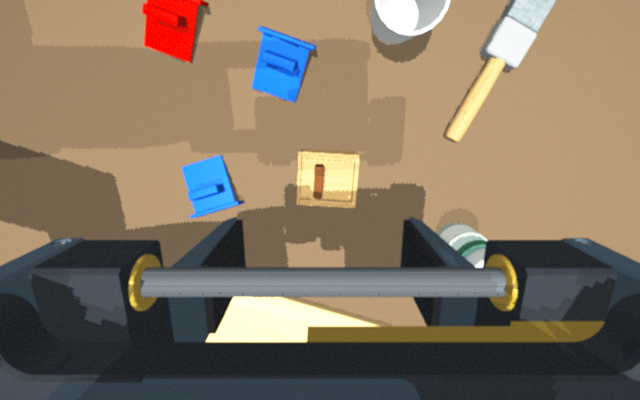

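The board measures 281×192 mm at yaw 3.5°, and the box yaw is about -162°. The wrist view shows the wooden box at (328,180) with its dark strip at (319,181), which is the front side towards the left. The blue and red lids are at (210,187), (282,65) and (175,28). Zooming in on the box.

```bash
python3 - <<'E'
import cv2
a=cv2.imread("pics/w1.png")
cv2.imwrite("pics/w1c.png",cv2.resize(a[140:220,280:380],None,fx=7,fy=7,interpolation=3))
E
```

```text
(no output)
```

View pics/w1c.png

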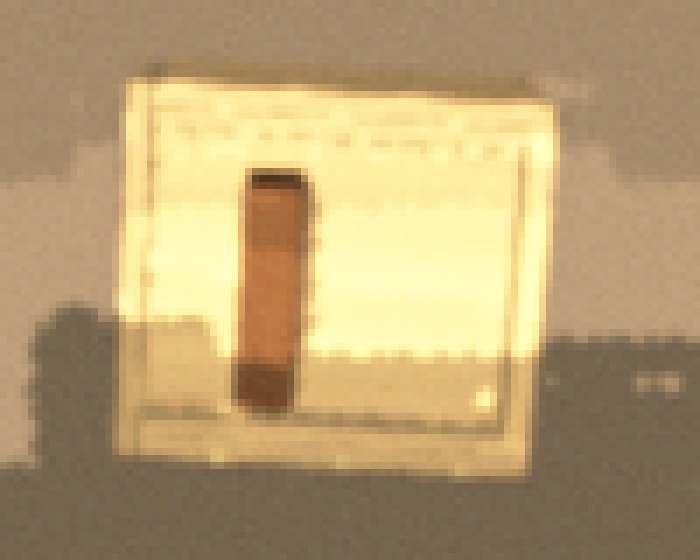

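The crop confirms a pale wood box with a brown strip, its lip on the left and its back wall on the right. Now I'll compute the pose.

```bash
python3 - <<'E'
from h import *
t=manip.camera_info("wrist")
f=lambda pts,o,k,z:np.array([ray("wrist",(u+.5)/k+o[0]-.5,(v+.5)/k+o[1]-.5,z,t)[:2] for u,v in pts])
b=f([(130,80),(555,102),(528,475),(117,458)],(280,140),7,.037)
print(b.round(4).tolist(),b.mean(0))
for i,j in [(1,0),(2,3),(0,3),(1,2)]: d=b[j]-b[i]; print(np.degrees(np.arctan2(d[1],d[0])),np.linalg.norm(d))
s=f([(277,175),(262,410)],(280,140),7,.054); print("strip",s,s.mean(0))
s=f([(247,175),(309,175),(296,410),(234,410)],(280,140),7,.054); print("strip",s.mean(0))
d=s[3]-s[0];print(np.degrees(np.arctan2(d[1],d[0])))
for y in (18,): print(manip.ik([.524,.262,.025],[180,0,18]))
E
```

```text
[[0.4835, 0.2822], [0.5473, 0.3043], [0.5681, 0.2461], [0.5038, 0.2232]] [0.52566985 0.26393486]
-160.87080672697914 0.06744358552468943
-160.38130283813877 0.06822022724555792
-71.0664127896469 0.06242112622987675
-70.35098284750416 0.061840478256673284
strip [[0.50991571 0.2795017 ]
 [0.52157452 0.24421465]] [0.51574511 0.26185817]
strip [0.51603352 0.2619752 ]
-71.43748291328669
[ 2.54402855e+01  2.93743762e+01  1.02157799e+02 -2.54444375e-14
  4.84678245e+01  7.44028545e+00]
```

The pose is consistent with the given sizes: 67.8×62.1 mm, axis 19.2°, centre (0.5257, 0.2639). Before reaching, I'll check that the pour and the pick of the open box are reachable.

```bash
cat >> h.py <<'E'
from scipy.spatial.transform import Rotation as Ro
GP=0.019
def boxgrasp(mid,yaw,tip,lean,gx=0.,gz=0.006,s=1):
    """TCP pose for side grip; grasp point at box coords (gx,0,gz) from box_mid"""
    Rb=Ro.from_euler('z',yaw,degrees=True).as_matrix()@Ro.from_euler('y',tip,degrees=True).as_matrix()
    a=np.radians(lean)
    z=np.array([np.sin(a),0,-np.cos(a)]);x=np.array([0,s,0.]);y=np.cross(z,x)
    Rt=np.column_stack([x,y,z])
    p=np.asarray(mid)+Rb@(np.array([gx,0,gz])+GP*z)
    return p, Ro.from_matrix(Rb@Rt).as_euler('xyz',degrees=True)
BC=np.array([.559,-.0043,.012]);BY=3.5
def board(x,y,z): 
    c,s_=np.cos(np.radians(BY)),np.sin(np.radians(BY)); return BC+[c*x-s_*y,s_*x+c*y,z]
TUB=np.array([.466,-.243,0])
E
python3 - <<'E'
from h import *
for lean in (0,15,25,35):
  for s in (1,-1):
    ok=[]
    for bx in (.03,.05,.07,.09):
        q=manip.ik(*boxgrasp(board(bx,0,.0185),-176.5,0,lean,s=s)); ok.append(q is not None)
    # pour: rim location (.028,0,.0095) in box to be over tub centre
    pr=[]
    for yaw in range(-180,180,20):
        Rb=Ro.from_euler('z',yaw,degrees=True).as_matrix()@Ro.from_euler('y',75,degrees=True).as_matrix()
        mid=TUB+[0,0,.105]-Rb@np.array([.028,0,.0095])
        q=manip.ik(*boxgrasp(mid,yaw,75,lean,s=s))
        if q is not None: pr.append((yaw,q.round(0).astype(int).tolist()))
    print(lean,s,ok,len(pr)); 
    for x in pr: print("   ",x)
E
```

```text
0 1 [True, True, True, True] 15
    (-180, [-57, 34, 147, 123, 76, -91])
    (-160, [-63, 35, 134, 94, 74, -79])
    (-140, [-62, 38, 120, 73, 81, -68])
    (-120, [-59, 42, 107, 58, 91, -63])
    (-100, [-53, 46, 94, 46, 103, -61])
    (-80, [-47, 50, 83, 35, 114, -64])
    (-60, [-40, 54, 74, 23, 124, -71])
    (-40, [-33, 56, 69, 9, 129, -82])
    (-20, [-26, 56, 69, -7, 130, -96])
    (0, [-19, 54, 73, -22, 125, -108])
    (20, [-12, 51, 80, -34, 116, -116])
    (40, [-5, 47, 91, -45, 105, -119])
    (60, [0, 43, 103, -57, 93, -119])
    (80, [4, 39, 117, -71, 82, -114])
    (120, [0, 34, 144, 241, 74, -92])
0 -1 [True, True, True, True] 15
    (-180, [-57, 34, 147, 123, 76, 89])
    (-160, [-63, 35, 134, 94, 74, 101])
    (-140, [-62, 38, 120, 73, 81, 112])
    (-120, [-59, 42, 107, 58, 91, 117])
    (-100, [-53, 46, 94, 46, 103, 119])
    (-80, [-47, 50, 83, 35, 114, 116])
    (-60, [-40, 54, 74, 23, 124, 109])
    (-40, [-33, 56, 69, 9, 129, 98])
    (-20, [-26, 56, 69, -7, 130, 84])
    (0, [-19, 54, 73, -22, 125, 72])
    (20, [-12, 51, 80, -34, 116, 64])
    (40, [-5, 47, 9
[... 3387 characters left out ...]
6, -31, 82, -129])
    (60, [-9, 27, 104, -39, 71, -138])
    (80, [-7, 22, 113, -49, 59, -146])
    (160, [-34, 10, 133, 105, 9, -26])
35 -1 [True, True, True, True] 14
    (-140, [-50, 21, 115, 50, 57, 146])
    (-120, [-49, 26, 106, 41, 69, 139])
    (-100, [-46, 30, 98, 32, 80, 130])
    (-80, [-42, 34, 90, 23, 89, 121])
    (-60, [-37, 37, 85, 15, 96, 109])
    (-40, [-32, 38, 82, 5, 100, 97])
    (-20, [-26, 38, 81, -4, 100, 84])
    (0, [-21, 37, 84, -14, 97, 72])
    (20, [-16, 35, 89, -22, 90, 61])
    (40, [-12, 31, 96, -31, 82, 51])
    (60, [-9, 27, 104, -39, 71, 42])
    (80, [-7, 22, 113, -49, 59, 34])
    (100, [-9, 18, 121, -60, 45, 27])
    (120, [-13, 13, 128, -74, 29, 21])
```

```bash
python3 - <<'E'
from h import *
P=[.5257,.2637]; O=[180,0,19.2]
manip.move_pose(P+[.12],O)
print(manip.move_linear(P+[.009],v=.1,force_limit=8), manip.sense()['tool_pos'])
print(manip.gripper_to(0.05,effort=25)); s=manip.sense(); print(s['grip_width'],s['ft_force'],s['time_s'])
if .060<s['grip_width']<.075:
    print(manip.move_linear(P+[.04],v=.05))
    s=manip.sense(); print(s['grip_width'],s['ft_force'],s['time_s'])
    snap("wrist","w2.png"); snap("side","s2.png",(220,120,380,240),5)
E
```

```text
False [0.52624336 0.26394646 0.00970635]
False
0.06811387168380482 [0.54305527 0.11055374 1.97844326] 5.0667
False
0.06823559257597071 [-0.87034139 -0.13234029 -0.9333221 ] 5.8333
```

View pics/w2.png

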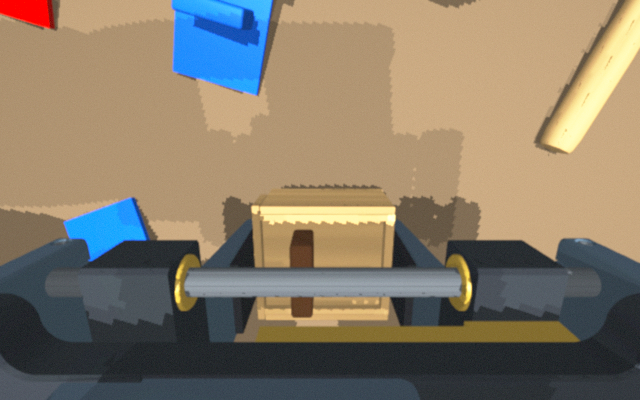

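View pics/s2.png

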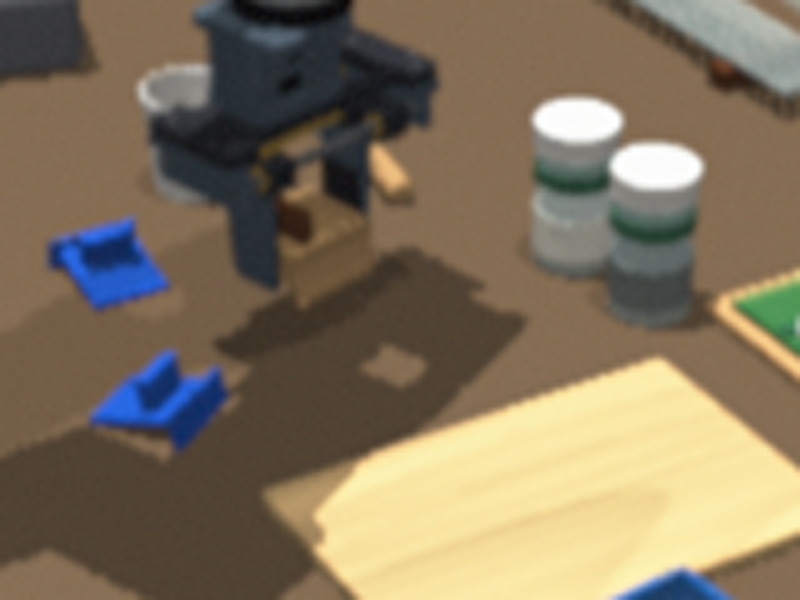

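The box (wrist view (325,255), side view (320,245) in the crop) is level between the fingers, with one on the lip. The width of 68.2 mm means the lid is shut. I'll carry it to the board.

```bash
python3 - <<'E'
from h import *
manip.move_linear([.5257,.2637,.13],v=.12); manip.hold(.3)
print(manip.sense()['grip_width'])
T=board(.073,0,0)
manip.move_linear([T[0],T[1],.13],[180,0,BY],v=.15)
print(manip.sense()['grip_width'],manip.sense()['time_s'])
manip.move_linear([T[0],T[1],.030],v=.1)
print(manip.move_linear([T[0],T[1],.018],v=.02,force_limit=4)); s=manip.sense(); print(s['tool_pos'],s['tcp_rot'],s['ft_force'],s['grip_width'])
manip.hold(.4)
manip.gripper_to(.09)
manip.hold(.3)
manip.move_linear([T[0],T[1],.15],v=.15)
snap("wrist","w3.png"); im,_=snap("top","t3.png",(250,110,430,260),4.4);print(manip.sense()['time_s'])
E
```

```text
0.06786682736059586
0.06808337659001122 9.175
True
[6.31896836e-01 1.07151564e-04 2.12122976e-02] [ 1.79998403e+02 -1.16226763e-02  3.48489213e+00] [-0.04785508  0.08807342  3.11439336] 0.06754259993566752
13.15
```

View pics/w3.png

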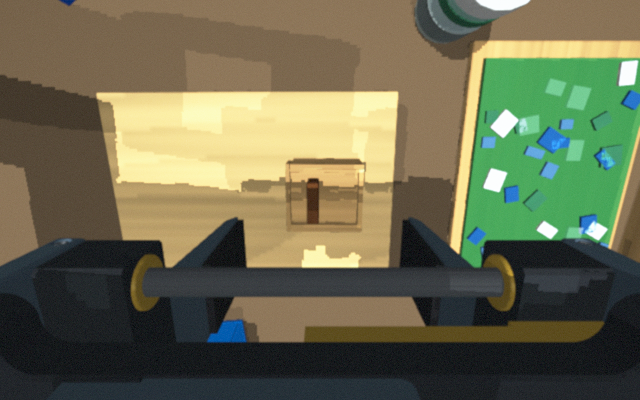

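```bash
python3 - <<'E'
from h import *
a=cv2.imread("pics/w3.png")
for x,y,z in [(.063,0,.054),(.107,.031,.037),(.107,-.031,.037),(.039,.031,.037),(.039,-.031,.037),(.068,.018,.054),(.058,.018,.054),(.068,-.018,.054),(.058,-.018,.054)]:
    p=proj("wrist",board(x,y,z)); print(p.round(1)); a[int(round(p[1])),int(round(p[0]))]=(0,0,255)
cv2.imwrite("pics/w3c.png",cv2.resize(a[145:245,265:385],None,fx=6,fy=6,interpolation=0))
E
```

```text
[312.3 203.9]
[364.1 163.6]
[361.8 231.6]
[284.6 163.6]
[286.8 231.5]
[318.2 182.7]
[305.9 182.7]
[318.4 224.4]
[306.5 224.4]
```

View pics/w3c.png

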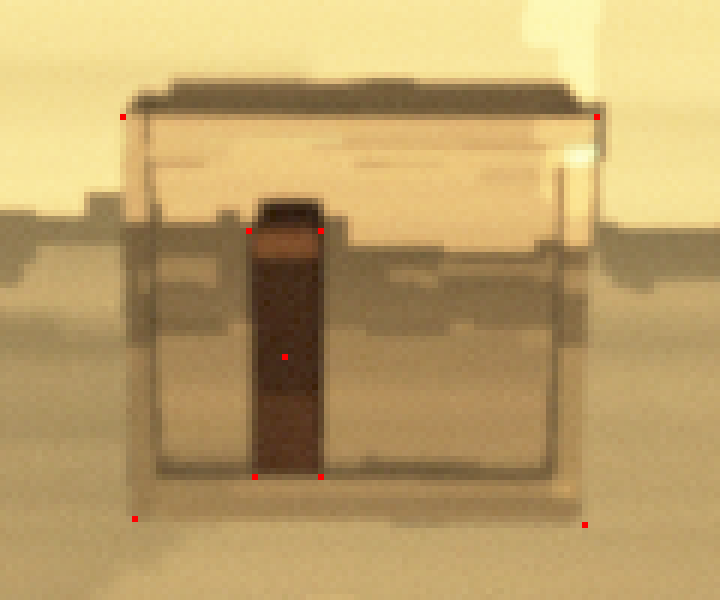

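The predicted corners and strip match the picture to about 1 px, so the box is at its planned place with the lid shut. Next I'll grip the strip, check, and slide.

```bash
python3 - <<'E'
from h import *
S=board(.063,0,0); z=.0525
manip.gripper_to(.034)
manip.move_linear([S[0],S[1],.075],v=.15)
print(manip.move_linear([S[0],S[1],z],v=.03,force_limit=3))
manip.gripper_to(0.0,effort=6); s=manip.sense(); print(s['grip_width'],s['ft_force'],s['tool_pos'])
if .007<s['grip_width']<.014:
    E=board(-.035,0,0)
    manip.move_linear([E[0],E[1],s['tool_pos'][2]],v=.04)
    s=manip.sense(); print(s['grip_width'],s['ft_force'],s['tool_pos'],s['time_s'])
    snap("wrist","w4.png"); snap("side","s4.png",(240,150,400,270),5)
E
```

```text
False
0.009733525697517098 [0.4382378  0.9551325  1.44887214] [ 6.21952380e-01 -4.47289698e-04  5.26255591e-02]
0.010271491414680745 [-0.57963234  0.33171434 -0.03528905] [ 0.52422448 -0.00642899  0.05262283] 18.7583
```

View pics/w4.png

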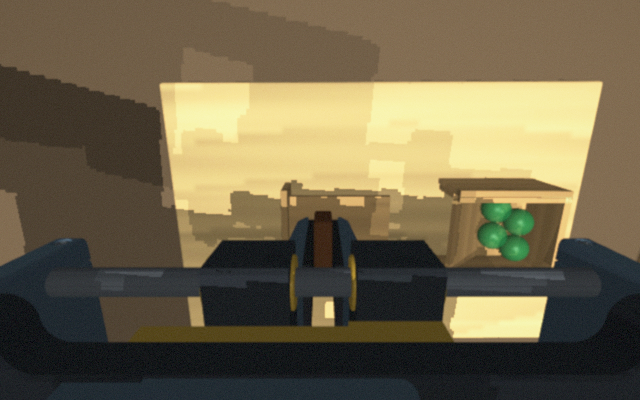

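View pics/s4.png

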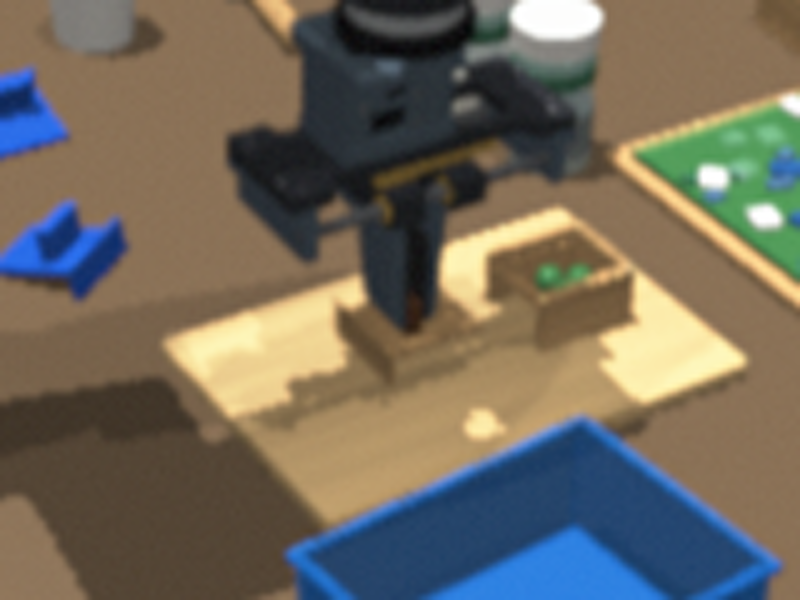

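The lid is off (wrist view (323,240)). The box still stands with all four green balls inside at (505,230). I'll lay the lid down and then look at the box.

```bash
python3 - <<'E'
from h import *
E=board(-.035,0,0)
print(manip.move_linear([E[0],E[1],.0385],v=.03,force_limit=2.5)); print(manip.sense()['tool_pos'])
manip.gripper_to(.034); manip.hold(.2)
manip.move_linear([E[0],E[1],.12],v=.15)
M=board(.05,0,0)
manip.gripper_to(.091)
manip.move_linear([M[0],M[1],.20],v=.2)
snap("wrist","w5.png"); 
a=cv2.imread("pics/w5.png")
for x,y,z in [(.107,.031,.037),(.107,-.031,.037),(.043,.031,.037),(.043,-.031,.037)]:
    p=proj("wrist",board(x,y,z)); print(p.round(1)); cv2.circle(a,tuple(p.round().astype(int)),1,(0,0,255),-1)
cv2.imwrite("pics/w5c.png",a)
print(manip.sense()['time_s'])
E
```

```text
True
[ 0.52403463 -0.00642183  0.0382061 ]
[382.1 155.9]
[379.2 214.5]
[318.5 155.9]
[318.7 214.4]
22.5667
```

View pics/w5c.png

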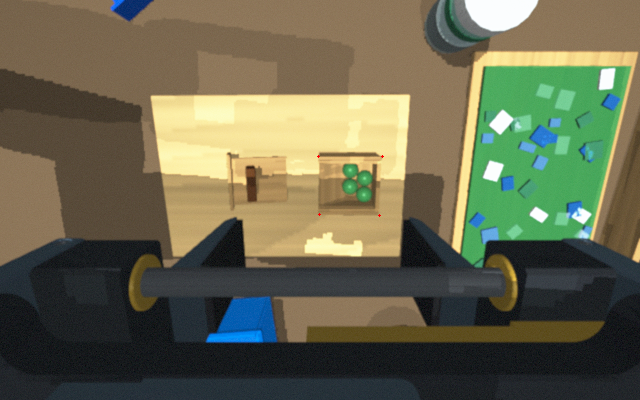

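The box stands at its planned corners (318–382, 155–214) with four balls in it, and the lid lies at (255,182). Next I'll pick up the open box by its sides, with the gripper leaning towards the back.

```bash
cat >> h.py <<'E'
LEAN=25; PICK=board(.075,0.0005,.0185); PY=-176.5; PF=-81.5
def pour(tip,rz,back=.015):
    Rb=Ro.from_euler('z',PF,degrees=True).as_matrix()@Ro.from_euler('y',tip,degrees=True).as_matrix()
    f=np.array([np.cos(np.radians(PF)),np.sin(np.radians(PF)),0])
    mid=TUB-back*f+[0,0,rz]-Rb@np.array([.028,0,.0095])
    return boxgrasp(mid,PF,tip,LEAN,gz=.0085)
E
python3 - <<'E'
from h import *
up=lambda h:boxgrasp(PICK+[0,0,h],PY,0,LEAN,gz=.0085)
for p in [up(.10),up(0),pour(0,.17),pour(30,.16),pour(45,.145),pour(60,.125),pour(75,.108)]:
    q=manip.ik(*p); print(p[0].round(3),p[1].round(1),None if q is None else q.round(0))
manip.move_pose(*up(.10))
print(manip.sense()['tool_pos'],manip.sense()['time_s'])
print(manip.move_linear(up(0)[0],v=.08,force_limit=4)); s=manip.sense(); print(s['tool_pos'],s['ft_force'])
manip.gripper_to(.045,effort=25); s=manip.sense(); print(s['grip_width'],s['ft_force'],s['time_s'])
snap("side","s6.png",(240,120,400,240),5)
E
```

```text
[0.626 0.    0.122] [155.    0.  -86.5] [-0. 40. 69. -2. 95. 87.]
[0.626 0.    0.022] [155.    0.  -86.5] [-0. 45. 75. -2. 85. 87.]
[ 0.461 -0.208  0.152] [155.    0.    8.5] [-10.  12. 114. -31.  50.   1.]
[ 0.46  -0.202  0.154] [-175.     0.     8.5] [-28.  16. 102.   4.  65. -38.]
[ 0.46  -0.201  0.146] [-160.     0.     8.5] [-35.  22.  98.  15.  75. -49.]
[ 0.46  -0.203  0.133] [-145.     0.     8.5] [-40.  29.  94.  22.  85. -56.]
[ 0.46  -0.206  0.123] [-130.     0.     8.5] [-44.  38.  90.  28.  95. -61.]
[6.25544806e-01 2.71671261e-04 1.21987118e-01] 23.9833
False
[6.26213164e-01 2.72554081e-04 2.23729642e-02] [-0.03551886  0.03557049  0.17302164]
0.06168770300047792 [-0.15316545  0.29355818  0.15829644] 25.9333
```

View pics/s6.png

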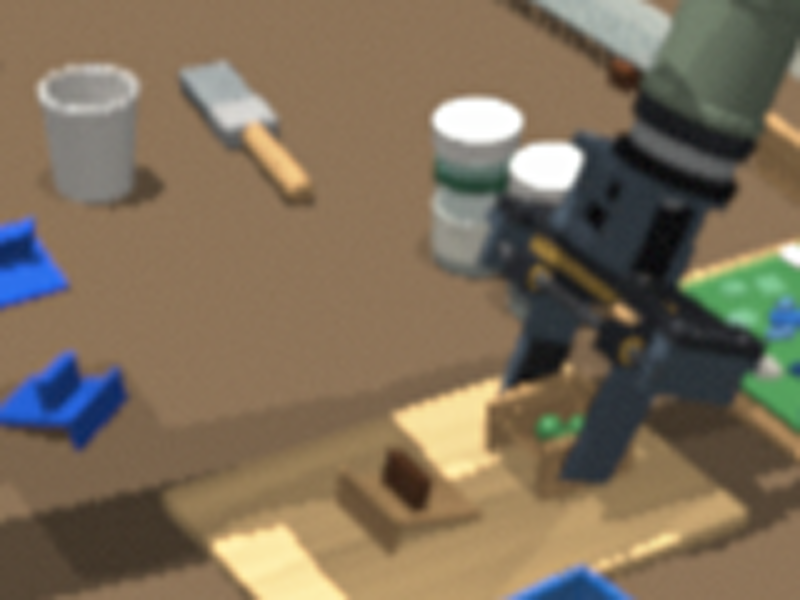

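The grip is 61.7 mm wide and squarely on the sides. The lid lies clear, at crop (405,495). Lifting and carrying it level.

```bash
python3 - <<'E'
from h import *
up=lambda h:boxgrasp(PICK+[0,0,h],PY,0,LEAN,gz=.0085)
manip.move_linear(up(.13)[0],v=.08)
print(manip.sense()['grip_width'])
p=pour(0,.17); manip.move_linear(p[0],p[1],v=.11); manip.hold(.2)
s=manip.sense(); print(s['grip_width'],s['tool_pos'],s['time_s'])
snap("side","s7.png",(240,140,420,320),3.3)
snap("top","t7.png",(300,120,440,270),4)
E
```

```text
0.06176745805632906
0.06171330392458853 [ 0.46102178 -0.20830852  0.1516844 ] 30.525
```

View pics/s7.png

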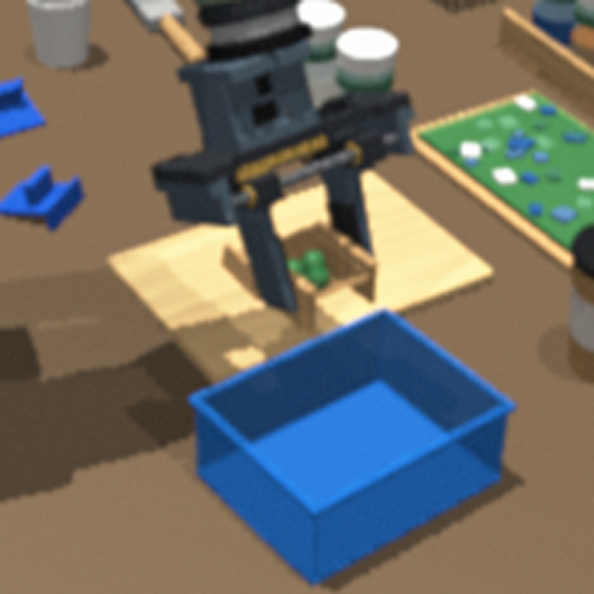

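View pics/t7.png

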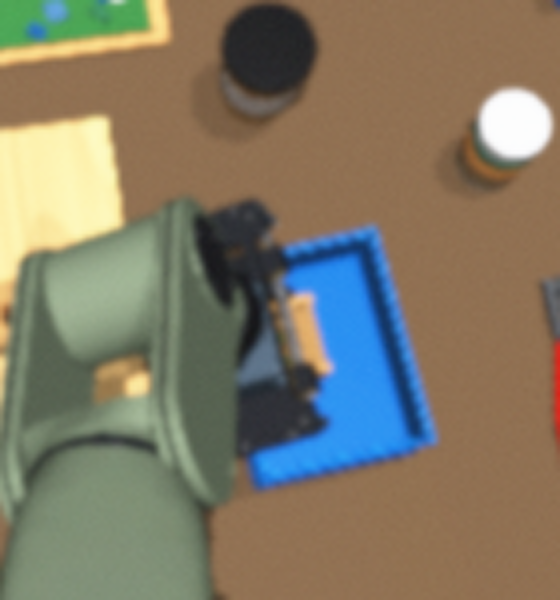

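The balls are still in the box. In the top view its front edge is at crop (320,335), over the middle of the tub (345,345). Tipping now.

```bash
python3 - <<'E'
from h import *
for t,z in [(15,.165),(30,.155),(42,.142),(54,.128),(65,.115),(75,.108)]:
    p=pour(t,z); manip.move_linear(p[0],p[1],v=.035)
manip.hold(.8)
s=manip.sense(); print(s['grip_width'],s['tool_pos'],s['tcp_rot'],s['time_s'])
snap("side","s8.png",(240,140,420,320),3.3)
E
```

```text
0.06198297410645131 [ 0.46040303 -0.20570647  0.12247693] [-1.29995390e+02  7.72789067e-03  8.49375232e+00] 33.7917
```

View pics/s8.png

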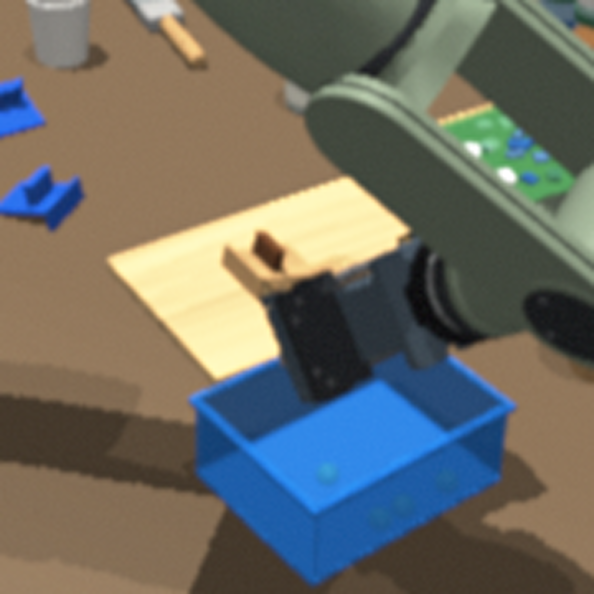

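Four balls show in the tub at crop (327,473), (378,517), (402,503) and (447,478). Now to right the box and take it back.

```bash
python3 - <<'E'
from h import *
up=lambda h:boxgrasp(PICK+[0,0,h],PY,0,LEAN,gz=.0085)
for t,z in [(60,.125),(40,.15),(20,.17),(0,.18)]:
    p=pour(t,z); manip.move_linear(p[0],p[1],v=.06)
p=up(.13); manip.move_linear(p[0],p[1],v=.15)
manip.move_linear(up(.015)[0],v=.08)
print(manip.move_linear(up(-.004)[0],v=.02,force_limit=3)); s=manip.sense(); print(s['tool_pos'],s['ft_force'],s['grip_width'],s['time_s'])
snap("side","s9.png",(240,120,400,240),5)
E
```

```text
True
[6.25566167e-01 3.14482399e-04 2.18115859e-02] [ 1.01270031 -0.40741718  2.97260688] 0.062055947511930123 40.075
```

View pics/s9.png

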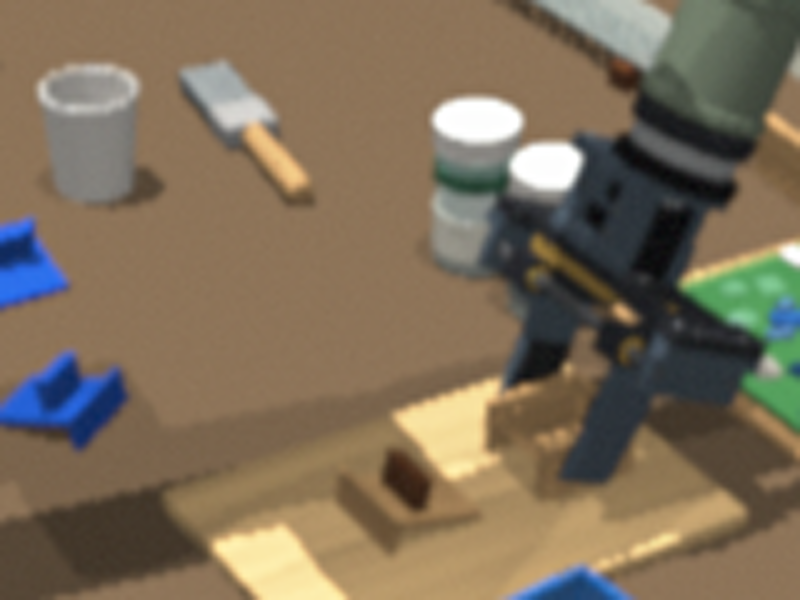

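The empty box is back at its old spot at crop (545,440), level on the board. Releasing and retreating.

```bash
python3 - <<'E'
from h import *
up=lambda h:boxgrasp(PICK+[0,0,h],PY,0,LEAN,gz=.0085)
manip.gripper_to(.091); manip.hold(.2)
manip.move_linear(up(.18)[0],v=.12)
M=board(.05,0,0)
manip.move_pose([M[0],M[1],.25],[180,0,BY])
snap("wrist","w10.png")
manip.move_pose([.40,.30,.30],[180,0,40])
manip.hold(.3)
snap("side","s10.png",(220,110,480,330),3)
snap("top","t10.png",(180,110,480,300),2.6); print(manip.sense()['time_s'])
E
```

```text
45.8583
```

View pics/w10.png

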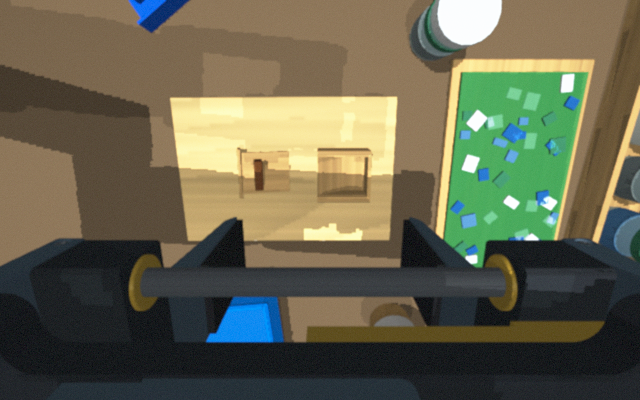

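View pics/s10.png

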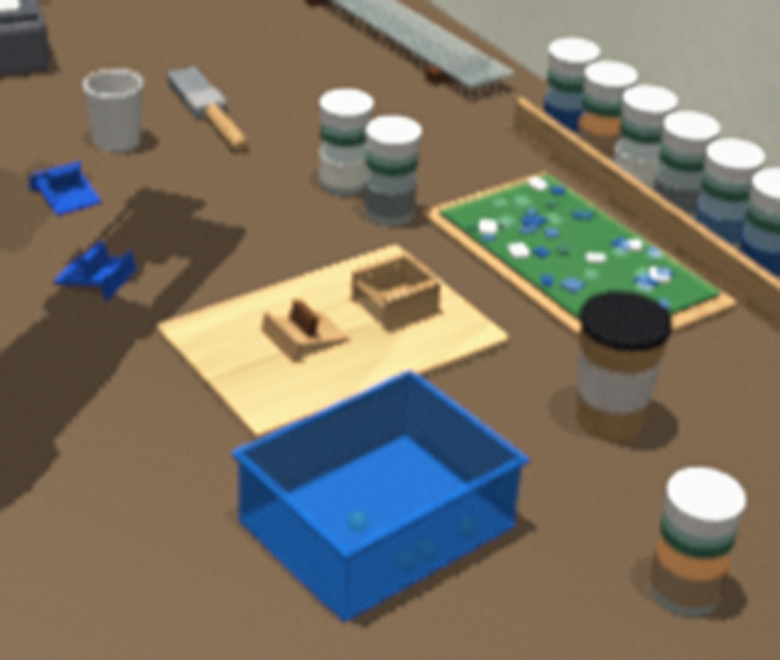

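View pics/t10.png

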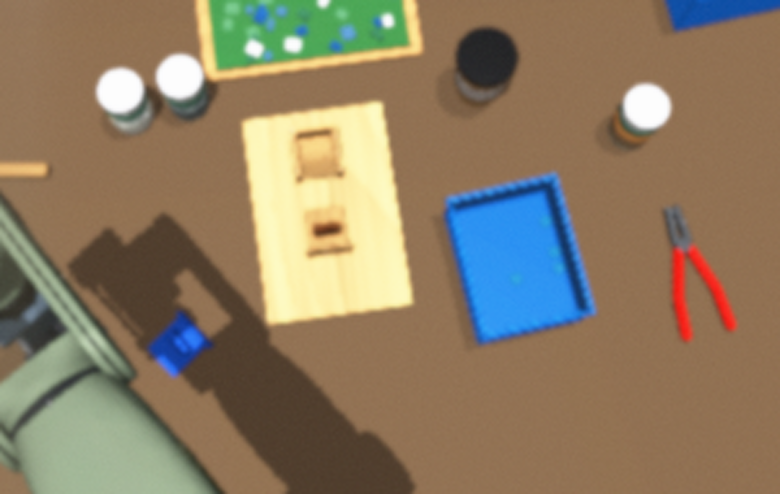

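The empty box stands on the board (top view (318,155)) with the lid clear of it at (327,230). Four balls are in the tub, and everything else is untouched. Handing in.

```bash
python3 -c "
from workcell import manip
print(manip.sense()['time_s']); print(manip.hand_in())"
```

```text
45.8583
the job is handed in; nothing more can be done
None
```

I handed the job in at 45.9 s of the 70 s allowed. All four balls are in the tub and the empty box stands on the board. The hand-in reports no verdict, so success rests on my own checks.

- **Carry:** I gripped the box end to end, with one finger on the lid's lip. The grip stayed at about 68 mm from lift to placing, so the lid stayed shut all the way.
- **Lid:** I slid it 98 mm off and laid it on the board about 11 cm from the box's centre.
- **Pour:** I picked up the open box by its sides and tipped it 75° over the tub. The side view afterwards showed four balls in the tub.
- **Final pictures:** The box is upright and empty at its place on the board, with the lid lying clear of it. The tub, cups, jars, pliers and brush look unmoved, judged by eye rather than measured.

None of my checks failed or disagreed. The recognition networks gave some wrong hits: they took the pliers and a jar for the box, and the look-alike lids for the lid. I measured the positions from the pictures instead.

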